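# Reset the length stop one hole and butt the moulding

## Robot

A 6-joint arm with a two-finger parallel gripper is mounted at the origin on the work surface. World frame = base frame: x ahead of the robot, y to its left, z up, the work surface at z = 0. Lengths are in m, angles in rad, forces in N, time in s.
With the tool pointing down it reaches from about 0.35 to 0.875 m from the base axis. Payload 15.5 kg.
Tool frame: the origin (TCP) lies at the very end of the fingers, on their centre line; the grasp point (between the pads) lies 19 mm behind it (robot.grasp_offset is the distance from the TCP to the grasp point, in m); z points along the fingers, y is the line along which they close (so a half turn about z gives the same grasp; the last joint's range is limited). The gripper opens to 85 mm and grips with 20 to 120 N. Pads are 22 mm wide; open, the fingers measure 114 mm over their backs; the gripper's body (76 mm by 85 mm) begins 54 mm behind the grasp point. The pads swing forward as they close: fully open they stand 13 mm farther back than shut.
Start: joints at [-1.27, 0.494, 1.345, -0, 1.302, -0.096], TCP at [0.242, -0.576, 0.231] pointing down, gripper open.
Joint ranges: [-2.91, 2.91], [-0.82, 2.16], [0.22, 2.67], [-1.22, 4.37], [0.12, 2.79], [-3.08, 3.08]. Speed limits (rad/s): [1.89, 1.89, 2.57, 3.01, 3.01, 3.01].

## Interface

Orientations are given as a unit quaternion [x, y, z, w].
In Python, from station import robot, read_camera, camera_info gives the robot as it stands. The module is installed in compiled form; this text tells all that it offers.
- The arm moves only by the tool servo_tool, never from a script. Its argument "targets" is a list of rows, each a list of 3 entries, a list of its own where there are three numbers: the shift along the tool's x, y, z each as a share of 0.2 m, from -1 to 1, then the turn, a rotation vector about the tool's x, y, z each as a share of 180 degrees, from -1 to 1, then the opening, from 0 (shut) to 1 (fully open). In form: [[[dx, dy, dz], [ax, ay, az], hand], ...]. A call has exactly 5 rows; each row is the pose to reach, as a shift and turn from the pose commanded when the call began, along the tool's axes at that moment, turning the shorter way round; what a row does not reach only later rows make up. A row lasts 1/8 s, in which the tool goes at most 62.5 mm and 10.7 degrees, less where a joint would pass 70% of its speed; a pose out of reach is approached as far as the arm can. A call with a number of a shift or a turn outside -1 to 1 is refused whole. A call with a gripper value outside its range is refused whole. The fingers move at their own pace and stop on an object; the grip force is fixed at half the most. Time passes only in rows, so rows that repeat a pose let the fingers close, or fill a call up. It gives the time, the measured TCP pose, the force, the opening and the grip force at its end, in the units of the state.
- robot.read_state(): the state, without advancing time (a new reading comes with each control period).
- read_camera(name): name is "side" or "top" or "wrist"; returns the picture (400x640x3 uint8, red, green, blue); there is no depth.
- camera_info(name): a dict with "K" (3x3 intrinsics, pixels), "k1" (the pictures are not rectified: a ray, as slopes to the right and down, at radius r is drawn at 1 + k1 r^2 times it, then the intrinsics apply), "position" and "attitude" of the camera in the world. Camera axes: x right, y up, looking along -z (the intrinsics and any distortion apply to the point x, -y, -z); pixel columns grow to the right and rows downward; lengths in m; the calibration is good to about 2 mm. A picture is of the moment at which its call begins: read the wrist's pose just before it. camera_info takes no time and is no camera call; for the wrist camera it gives the pose at the moment of the call.
- robot.job_done(): hands the job in; it is judged then, once.
The state is a dict: "time_s": time; "qpos": joint angles; "dq": joint speeds; "joint_torque": joint torques, N m; "tcp_pos": TCP position; "tcp_rot": TCP orientation; "wrist_force": force on the tool from outside, world axes, zero at the start; "ft_torque": the same for the moment, N m; "opening": finger opening in m; "finger_force": force on a finger pad.
Only numpy, scipy, OpenCV 4.12 (cv2) and the standard library are available. Lean on these libraries where they do the work, as an engineer would, in place of code of your own. Each camera call takes 0.05 s, during which the arm holds its last target. There are 200 camera calls.

## Task

Move the length stop on the fence of the framing jig to the next hole, the one away from the wooden blank: pull up its spring plunger knob, shift the stop, and let the pin snap fully home without forcing the pin sideways. Only then slide the blank along its channel until its end butts gently against the stop. Leave the other things on the bench alone.

Things in the scene. Friction and masses are not known exactly. Their poses are not given: they have to be found in the camera images.
- rail: The fixed jig: 12 mm grey laminate bed (x -47 to 65, y -270 to 165 mm) with an aluminium fence (x 0 to 50, y -90 to 155, top at z = 40 mm). Origin on the bench top below the fence's front face, level along y with the stop's starting hole. y runs along the fence from the blank to the stop and on to the next holes, x from the channel to the fence, z up.
- channel (a point): Point on the floor of the blank's channel, at rail x = -18, y = -180, z = 12 mm; axes as the rail's. The channel spans rail x -36 to 0. Wooden lips 9 mm thick, 8 mm high (top z = 20) bound it: on its -x side all along, and on its +x side where there is no fence (y below -95).
- hole0 (a point): Mouth of the starting hole in the fence's top (rail x = 25, y = 0, z = 40 mm). The next hole, in a flush steel strip (30 mm wide) that was adjusted by hand, lies 40 to 60 mm further along rail y: its place is not measured, feel for it. One more, 54 mm beyond that, is not wanted. Holes are 9 mm wide, the pin 8: it drops in only when nearly in line.
- carriage: The length stop: aluminium block sliding on the fence along rail y (-10 to 120 mm, needs about 3 N to slide, stays where left). Frame equals the rail's at the start and travels with it. Block x -1 to 51, y -23 to 23, z 42 to 66 mm; a foot hangs into the channel: x -34 to -1, y -12 to 12, z 16 to 60. On it at x = 25, y = 0 the plunger's barrel, 18 mm across, z 66 to 80.
- plunger: Spring plunger in the stop: black round knob 28 mm across, 22 mm high, axis upright. Origin: the knob's middle, at carriage x = 25, y = 0, and 92 mm above the bench when the pin is home. It moves straight up, at most 14 mm. The spring pulls it down with 5 N when home, 10 N at 13 mm.
- pin_tip (a point): Flat lower end of the plunger's 8 mm steel pin, 60 mm below the knob's middle, 8 mm down in its hole when home. 8 mm up it is clear, and rides on the fence's top when let go between holes (knob at 100 mm). Over a hole it snaps down by itself and then blocks the stop (about 1 mm play). More than about 40 N on the pin counts as damage.
- stop_face (a point): Middle of the stop foot's flat face that looks towards the blank (rail -y), at carriage x = -18, y = -12, z = 26 mm. Axes as the rail's. The blank is not to press on it with more than about 25 N.
- blank: Loose straight wooden moulding blank, 160 mm long, 32 wide, 26 high, about 0.12 kg, flat on the channel's floor (top 38 mm above the bench), 2 mm play each side. Origin: middle of its underside; y along its length towards the stop, as the rail's within a degree. At the start its end is 10 to 30 mm from the stop foot.
- blank_end (a point): Middle of the blank's end face that looks to the stop, 25 mm above the bench.
- blank_tail (a point): Middle of the blank's other end face, 25 mm above the bench, open for pushing or pinching: no fence beside it, only the low lips, and 60 mm of free bed behind it.
- sanding_block: Cork and rubber sanding block 60 x 100 x 33 mm; a bystander, to be left where it is. Origin at its underside.
- offcut: Offcut of moulding 32 x 55 x 26 mm; a bystander, to be left where it is. Origin at its underside.
- chisel: Slim hand tool with a handle, 200 mm long, lying flat; a bystander, to be left where it is. Origin at its underside.
- square: Try square with dark stock and steel blade; a bystander, to be left where it is. Origin at its underside.
- glue: White glue bottle 56 mm wide, 150 mm high; a bystander, to be left where it is. Origin at its underside.
- tin: Open steel tin 76 mm wide, 90 mm high; a bystander, to be left where it is. Origin at its underside.
- brush: Brush 180 mm long, lying flat; a bystander, to be left where it is. Origin at its underside.

How it is judged:
By the outcome, as a careful person would: the job done as asked, in the order asked, and still so for the second after the job is handed in, with the robot touching nothing.
It also fails if it takes over 48 s, if anything falls off the work surface, if the arm or the gripper's body presses on something with over 40 N, if the wrist force passes 120 N, or if a joint passes its speed limit or range.

## Working session

There is one attempt and no reset: what is moved stays moved. The work goes in short steps, Python scripts to look and compute and a tool call to move; the robot and the scene stay as the last step left them, time stands still between calls to the robot, and variables do not carry over. Pictures are saved under pics/ and viewed, at most 11 in all, crops included, and the job is handed in when it is done.

Besides the shell and the picture viewer there is one more tool, called after ">>>" in YAML: its name, and indented under it one key for each argument. servo_tool: Moves the arm, as the interface text tells. Shift numbers are shares of 0.2 m and turn numbers shares of 180 degrees, none past 1 either way. Its arguments: {"type":"object","properties":{"targets":{"type":"array","items":{"type":"array"}}},"required":["targets"]}

```bash
mkdir -p pics; cat > h.py <<'E'
import numpy as np, cv2
from scipy.spatial.transform import Rotation as R
from station import robot, read_camera, camera_info
def ray(ci,px):
    K=np.array(ci["K"]); d=np.linalg.solve(K,[px[0],px[1],1.])[:2]
    u=d.copy()
    for _ in range(20): u=d/(1+ci["k1"]*(u@u))
    a=np.array(ci["attitude"]); M=R.from_quat(a).as_matrix() if a.size==4 else a.reshape(3,3)
    return np.array(ci["position"]), M@np.array([u[0],-u[1],-1.])
def onz(ci,px,z):
    p,d=ray(ci,px); return p+d*(z-p[2])/d[2]
def save(n,im): cv2.imwrite("pics/"+n,im[:,:,::-1])
E
python3 - <<'E'
from h import *
for n in("top","side"):
    im=read_camera(n); save(n+"0.png",im); np.save(n+"0.npy",im); print(n,camera_info(n))
s=robot.read_state(); print(s)
E
```

```text
top {'K': array([[476.25325305,   0.        , 325.56694532],
       [  0.        , 476.25325305, 201.2295527 ],
       [  0.        ,   0.        ,   1.        ]]), 'k1': -0.00889428875885785, 'position': array([0.47593995, 0.00194311, 1.34658611]), 'attitude': array([-0.03286099,  0.02472796,  0.71253904, -0.70042615])}
side {'K': array([[519.08047308,   0.        , 322.26322245],
       [  0.        , 519.08047308, 205.91153582],
       [  0.        ,   0.        ,   1.        ]]), 'k1': -0.08521257670477579, 'position': array([0.2186171 , 0.98002661, 0.91644924]), 'attitude': array([-0.0764064 ,  0.41951767,  0.89000057, -0.16144963])}
{'time_s': 0.1, 'qpos': array([-1.26953558e+00,  4.94136702e-01,  1.34605859e+00, -2.33515986e-05,
        1.30254497e+00, -9.55266445e-02]), 'dq': array([ 0.00019306, -0.00231856, -0.00138291, -0.00060117,  0.00020908,
        0.00039032]), 'joint_torque': array([ 4.13588161e-03, -8.83583236e+01, -3.84566367e+01, -1.33857820e-04,
        5.20332920e-03, -2.67466936e-05]), 'tcp_pos': array([ 0.24141669, -0.57612919,  0.23075375]), 'tcp_rot': array([ 9.80383664e-01,  1.97097799e-01, -7.01186480e-05, -5.69617052e-04]), 'wrist_force': array([-0.23689798,  0.33163292,  0.11437891]), 'ft_torque': array([ 0.02806484, -0.02568113,  0.01064008]), 'finger_force': 0.0, 'opening': 0.08525228379859615}
```

View pics/top0.png

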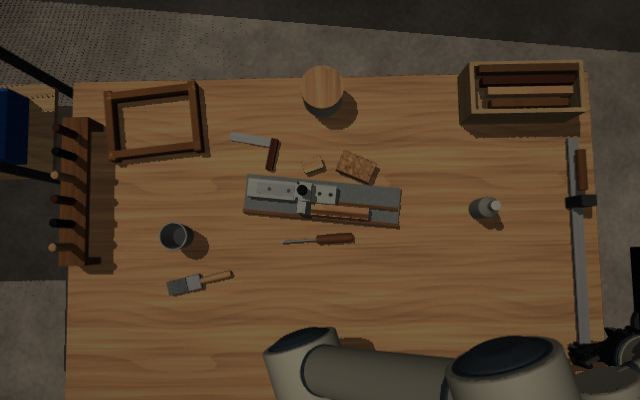

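View pics/side0.png

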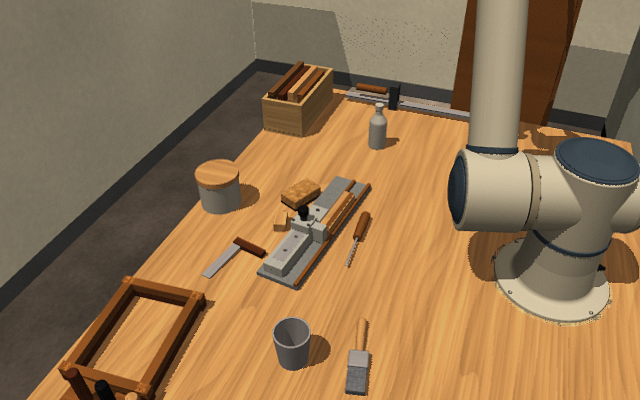

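The top view shows the jig from about (246,175) to (401,225), with the knob at about (302,190), the blank at x 310–368 and the chisel just below it. The side view shows the knob at about (304,211).

```bash
python3 - <<'E'
from h import *
a=np.load("top0.npy"); b=np.load("side0.npy")
save("crop0.png",np.hstack([cv2.resize(a[165:235,235:410],None,fx=4.5,fy=4.5,interpolation=cv2.INTER_CUBIC)]))
ct,cs=camera_info("top"),camera_info("side")
def dark(im,x0,x1,y0,y1,t=45):
    m=(im[y0:y1,x0:x1].max(2)<t).astype(np.uint8); n,l,s,c=cv2.connectedComponentsWithStats(m); i=1+np.argmax(s[1:,4]); print(s[i]); return c[i]+[x0,y0]
kt=dark(a,290,315,178,202); ks=dark(b,292,316,200,222); print(kt,ks)
p1,d1=ray(ct,kt);p2,d2=ray(cs,ks)
t=np.linalg.lstsq(np.c_[d1,-d2],p2-p1,rcond=None)[0]; print(p1+t[0]*d1,p2+t[1]*d2, onz(ct,kt,.098))
for q in [(246.5,214),(249,175),(401,187),(400,227)]: print(q,onz(ct,q,.012))
E
```

```text
[ 7  7 11 11 90]
[  0   0  21  21 144]
[302.08888889 189.86666667] [302.8125     211.13194444]
[0.6100944  0.07740497 0.08927183] [0.6094702  0.07720667 0.08919333] [0.60916311 0.07688112 0.098     ]
(246.5, 214) [0.55293483 0.23931904 0.012     ]
(249, 175) [0.6633476  0.23188413 0.012     ]
(401, 187) [ 0.62145931 -0.19650959  0.012     ]
(400, 227) [ 0.50911535 -0.19040637  0.012     ]
```

View pics/crop0.png

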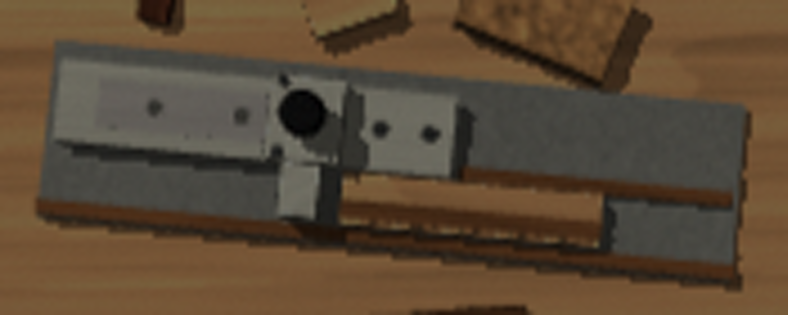

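The crop shows the knob at (302,112), the two strip holes at (241,116) and (154,107), and the blank spanning crop x 340–605. The triangulated height of 89 mm agrees with the expected 92, and the bed size of 112 × 430 mm also agrees.

```bash
cat >> h.py <<'E'
YAW=-0.0993
RY=np.array([-np.sin(YAW),np.cos(YAW),0]); RX=np.array([np.cos(YAW),np.sin(YAW),0])
def plan(tgt,ty=-RY):
    "shift shares (x0.2 m) & turn share about tool z to bring TCP to tgt, tool y along ty"
    s=robot.read_state(); M=R.from_quat(s["tcp_rot"]).as_matrix()
    sh=M.T@(np.array(tgt)-s["tcp_pos"])/0.2
    Mt=np.c_[np.cross(ty,[0,0,-1]),ty,[0,0,-1]]
    print("shift",sh.round(4),"turn",(R.from_matrix(M.T@Mt).as_rotvec()/np.pi).round(4))
E
python3 - <<'E'
from h import *
ct=camera_info("top")
for q in [(302.09,189.87)]: k=onz(ct,q,.092); print("knob",k)
for q in [(288.6,190.8),(269.2,188.8)]:
    h=onz(ct,q,.04); print(h,(h-k)@RX,(h-k)@RY)
t=onz(ct,(235+604/4.5,165+205/4.5),.038); print("tail",t,(t-k)@RX+.025,(t-k)@RY)
for q in [(487,207)]: print("glue",onz(ct,q,.1))
plan([.6093,.0772,.23])
E
```

```text
knob [0.60979437 0.0772384  0.092     ]
[0.61343109 0.1176522  0.04      ] -0.000387695287230889 0.04057524778780767
[0.61994856 0.17125131 0.04      ] 0.000784020765578253 0.09455643856920189
tail [ 0.5550684  -0.10348634  0.038     ] -0.011539889213659414 -0.18525981328125196
glue [ 0.55525253 -0.40651727  0.1       ]
shift [ 2.9589 -2.302   0.0067] turn [-4.000e-04  1.000e-04  1.579e-01]
```

>>> servo_tool:
  targets:
    - [[0.24,-0.19,0],[0,0,0],1]
    - [[0.48,-0.38,0],[0,0,0],1]
    - [[0.72,-0.56,0],[0,0,0],1]
    - [[0.98,-0.76,0],[0,0,0],1]
    - [[0.98,-0.76,0],[0,0,0],1]

```text
time_s: 0.72
tcp_pos: [0.3648, -0.357, 0.2312]
tcp_rot: [0.98, 0.199, -0.0, -0.001]
wrist_force: [-0.3, -1.2, 0.1]
opening: 0.0855
finger_force: 0.0
```

>>> servo_tool:
  targets:
    - [[0.24,-0.19,0],[0,0,0],1]
    - [[0.48,-0.38,0],[0,0,0],1]
    - [[0.72,-0.56,0],[0,0,0],1]
    - [[0.98,-0.76,0],[0,0,0],1]
    - [[0.98,-0.76,0],[0,0,0],1]

```text
time_s: 1.35
tcp_pos: [0.487, -0.1419, 0.2311]
tcp_rot: [0.98, 0.199, 0.0, -0.0]
wrist_force: [0.3, -0.4, 0.0]
opening: 0.0853
finger_force: 0.0
```

```bash
python3 -c "
from h import *
plan([.6093,.0772,.23])"
```

```text
shift [ 0.9906 -0.7701  0.006 ] turn [-1.000e-04 -1.000e-04  1.592e-01]
```

>>> servo_tool:
  targets:
    - [[0.25,-0.19,0],[0,0,0.04],1]
    - [[0.5,-0.39,0],[0,0,0.08],1]
    - [[0.75,-0.58,0],[0,0,0.12],1]
    - [[0.99,-0.77,0],[0,0,0.159],1]
    - [[0.99,-0.77,0],[0,0,0.159],1]

```text
time_s: 1.98
tcp_pos: [0.6103, 0.076, 0.2307]
tcp_rot: [0.999, -0.051, 0.0, -0.0]
wrist_force: [-0.5, -0.6, -0.4]
opening: 0.0851
finger_force: 0.0
```

```bash
python3 - <<'E'
from h import *
s=robot.read_state(); ci=camera_info("wrist"); im=read_camera("wrist"); save("w0.png",im); np.save("w0.npy",im)
import pickle; pickle.dump(ci,open("w0.pkl","wb"))
print(s["tcp_pos"],ci)
E
```

```text
[0.61025545 0.07600968 0.23066663] {'K': array([[352.80946373,   0.        , 323.20481671],
       [  0.        , 352.80946373, 195.81041699],
       [  0.        ,   0.        ,   1.        ]]), 'k1': 0.011019822369970074, 'position': array([0.69143982, 0.0684354 , 0.37363887]), 'attitude': array([ 0.10672732, -0.11905629,  0.73251498, -0.6617074 ])}
```

View pics/w0.png

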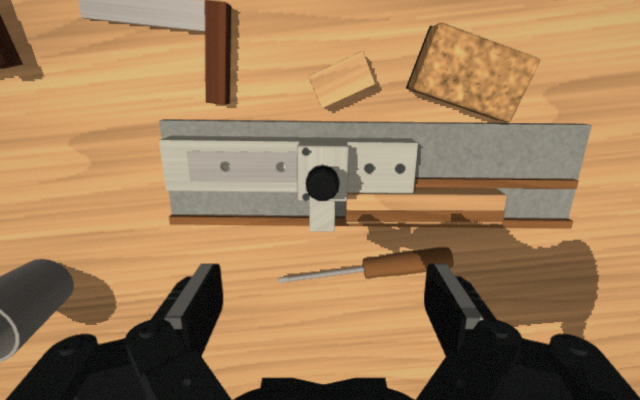

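The wrist view shows the knob at (322,182), the strip holes at (281,167) and (225,166), the blank from x 346 to 505 and the fence top edge at about y 140.

```bash
python3 - <<'E'
from h import *; import pickle
im=np.load("w0.npy"); ci=pickle.load(open("w0.pkl","rb")); g=im.max(2).astype(float)
def cen(x0,x1,y0,y1,t):
    m=(g[y0:y1,x0:x1]<t).astype(np.uint8); n,l,s,c=cv2.connectedComponentsWithStats(m); i=1+np.argmax(s[1:,4]); print(s[i]); return c[i]+[x0,y0]
k=cen(300,345,160,205,40)
h1=cen(272,290,158,176,130); h2=cen(216,234,157,175,130); print(k,h1,h2)
K=onz(ci,k,.095); H1=onz(ci,h1,.04); H2=onz(ci,h2,.04)
print("K",K,"H1",H1,"H2",H2,"H1-H2",(H2-H1),np.linalg.norm(H2-H1))
# fence rear/bed edges: strong vertical gradients
def edge(cols,y0,y1):
    return np.array([(c,y0+np.argmax(np.abs(np.diff(cv2.GaussianBlur(g,(3,3),0)[y0:y1,c])))+.5) for c in cols])
for nm,y0,y1,z,cols in (("bedback",112,132,.012,range(175,570,10)),("lip",208,236,.02,list(range(180,300,10))+list(range(520,560,8)))):
    e=edge(cols,y0,y1); P=np.array([onz(ci,q,z) for q in e]); f=np.polyfit(P[:,1],P[:,0],1); r=P[:,0]-np.polyval(f,P[:,1]); ok=abs(r)<.004; f=np.polyfit(P[ok,1],P[ok,0],1); print(nm,np.arctan(f[0]),ok.sum(),len(ok),np.std((P[:,0]-np.polyval(f,P[:,1]))[ok]))
# carriage edges on row profile 
print(g[150:158,285:365].mean(0).astype(int).tolist())
print("blank tail row",g[200:212,495:515].mean(0).astype(int).tolist())
print("fence left end",onz(ci,(162,170),.04),"tail",onz(ci,(504.5,205),.038))
E
```

```text
[  7   6  32  34 872]
[ 4  4  8 10 56]
[ 4  5  9  9 64]
[322.2809633  182.72362385] [279.69642857 166.44642857] [224.46875  166.015625]
K [0.61061387 0.07778247 0.095     ] H1 [0.61517916 0.11902818 0.04      ] H2 [0.62099668 0.17218166 0.04      ] H1-H2 [0.00581752 0.05315347 0.        ] 0.053470882388104435
bedback 0.1133741711003134 39 40 0.0004523929614660338
lip 0.08570668733036838 11 17 0.0013009505117266792
[177, 177, 177, 175, 175, 175, 175, 174, 175, 174, 175, 170, 164, 186, 196, 194, 180, 144, 119, 106, 102, 105, 111, 122, 144, 167, 181, 198, 199, 199, 197, 195, 193, 194, 195, 201, 203, 201, 197, 196, 199, 198, 196, 197, 197, 195, 195, 197, 197, 193, 191, 193, 193, 193, 193, 193, 195, 198, 197, 196, 194, 189, 167, 133, 109, 109, 110, 110, 109, 109, 111, 131, 169, 191, 194, 194, 194, 193, 194, 194]
blank tail row [205, 205, 204, 202, 203, 203, 203, 203, 202, 184, 156, 141, 139, 141, 142, 143, 142, 141, 141, 141]
fence left end [0.62317403 0.23318925 0.04      ] tail [ 0.55221693 -0.10060234  0.038     ]
```

>>> servo_tool:
  targets:
    - [[0,-0.008,0.2],[0,0,0],0.9]
    - [[0,-0.008,0.4],[0,0,0],0.8]
    - [[0,-0.008,0.6],[0,0,0],0.7]
    - [[0,-0.008,0.75],[0,0,0],0.65]
    - [[0,-0.008,0.798],[0,0,0],0.6]

```text
time_s: 2.65
tcp_pos: [0.6077, 0.0735, 0.0702]
tcp_rot: [0.999, -0.052, -0.001, 0.0]
wrist_force: [0.8, -0.7, -1.2]
opening: 0.0513
finger_force: 0.0
```

>>> servo_tool:
  targets:
    - [[0,0,0],[0,0,0],0.55]
    - [[0,0,0],[0,0,0],0.5]
    - [[0,0,0],[0,0,0],0.45]
    - [[0,0,0],[0,0,0],0.42]
    - [[0,0,0],[0,0,0],0.42]

```text
time_s: 3.28
tcp_pos: [0.6089, 0.0757, 0.0719]
tcp_rot: [0.999, -0.051, 0.0, 0.0]
wrist_force: [-0.2, -0.5, -0.1]
opening: 0.0361
finger_force: 0.0
```

```bash
python3 - <<'E'
from h import *
s=robot.read_state(); im=read_camera("wrist"); print(s["tcp_pos"],s["opening"],s["wrist_force"]); save("w1.png",cv2.resize(im[150:400,180:460],None,fx=2.2,fy=2.2))
E
```

```text
[0.60893674 0.07566645 0.07193364] 0.03613755628887189 [-0.22115022 -0.46296417 -0.07218628]
```

View pics/w1.png

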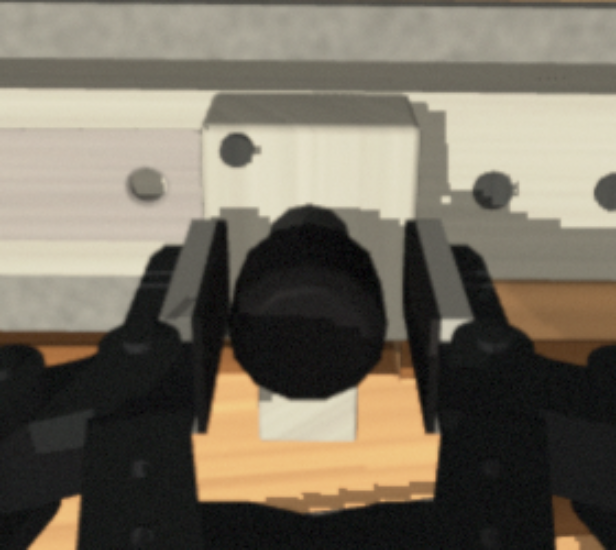

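Wrist crop: the knob is centred at x≈308 between the fingers and the gripper's centre line is at ≈317. The knob therefore sits about 1.6 mm towards rail +y, so I centre on it and close stepwise.

>>> servo_tool:
  targets:
    - [[0.007,-0.008,0],[0,0,0],0.42]
    - [[0.007,-0.008,0],[0,0,0],0.4]
    - [[0.007,-0.008,0],[0,0,0],0.38]
    - [[0.007,-0.008,0],[0,0,0],0.365]
    - [[0.007,-0.008,0],[0,0,0],0.36]

```text
time_s: 3.95
tcp_pos: [0.6104, 0.077, 0.0717]
tcp_rot: [0.999, -0.051, -0.0, -0.0]
wrist_force: [1.1, 1.1, 0.6]
opening: 0.0304
finger_force: 0.0
```

>>> servo_tool:
  targets:
    - [[0,0,0],[0,0,0],0.35]
    - [[0,0,0],[0,0,0],0.345]
    - [[0,0,0],[0,0,0],0.34]
    - [[0,0,0],[0,0,0],0.335]
    - [[0,0,0],[0,0,0],0.335]

```text
time_s: 4.58
tcp_pos: [0.6104, 0.077, 0.0717]
tcp_rot: [0.999, -0.051, -0.0, -0.0]
wrist_force: [0.4, -0.6, 0.0]
opening: 0.0284
finger_force: 0.0
```

>>> servo_tool:
  targets:
    - [[0,0,0],[0,0,0],0.32]
    - [[0,0,0],[0,0,0],0.3]
    - [[0,0,0],[0,0,0],0.25]
    - [[0,0,0],[0,0,0],0.2]
    - [[0,0,0],[0,0,0],0.2]

```text
time_s: 5.2
tcp_pos: [0.6105, 0.077, 0.0719]
tcp_rot: [0.999, -0.051, 0.0, 0.0]
wrist_force: [-2.0, -1.5, 5.4]
opening: 0.0266
finger_force: 58.6
```

>>> servo_tool:
  targets:
    - [[0,0,-0.015],[0,0,0],0.2]
    - [[0,0,-0.03],[0,0,0],0.2]
    - [[0,0,-0.045],[0,0,0],0.2]
    - [[0,0,-0.055],[0,0,0],0.2]
    - [[0,0,-0.055],[0,0,0],0.2]

```text
time_s: 5.82
tcp_pos: [0.6104, 0.077, 0.0827]
tcp_rot: [0.999, -0.051, -0.0, 0.0]
wrist_force: [2.4, -0.4, -9.4]
opening: 0.0264
finger_force: 59.5
```

>>> servo_tool:
  targets:
    - [[0,-0.03,0],[0,0,0],0.2]
    - [[0,-0.06,0],[0,0,0],0.2]
    - [[0,-0.09,0],[0,0,0],0.2]
    - [[0,-0.12,0],[0,0,0],0.2]
    - [[0,-0.12,0],[0,0,0],0.2]

```text
time_s: 6.45
tcp_pos: [0.6131, 0.1016, 0.0827]
tcp_rot: [0.999, -0.051, 0.0, -0.0]
wrist_force: [5.1, 1.0, -10.8]
opening: 0.0262
finger_force: 59.6
```

>>> servo_tool:
  targets:
    - [[0,-0.02,0],[0,0,0],0.2]
    - [[0,-0.04,0],[0,0,0],0.2]
    - [[0,-0.06,0],[0,0,0],0.2]
    - [[0,-0.065,0],[0,0,0],0.2]
    - [[0,-0.065,0],[0,0,0],0.2]

```text
time_s: 7.08
tcp_pos: [0.6145, 0.1139, 0.0828]
tcp_rot: [0.999, -0.051, 0.0, -0.0]
wrist_force: [5.9, -0.2, -10.8]
opening: 0.0264
finger_force: 59.7
```

>>> servo_tool:
  targets:
    - [[0.003,0,0.006],[0,0,0],0.2]
    - [[0.003,0,0.012],[0,0,0],0.2]
    - [[0.003,0,0.012],[0,0,0],0.3]
    - [[0.003,0,0.012],[0,0,0],0.35]
    - [[0.003,0,0.012],[0,0,0],0.36]

```text
time_s: 7.7
tcp_pos: [0.615, 0.1138, 0.0808]
tcp_rot: [0.999, -0.051, 0.0, -0.0]
wrist_force: [-0.9, 1.3, 0.5]
opening: 0.0312
finger_force: 0.0
```

>>> servo_tool:
  targets:
    - [[0,0,0.01],[0,0,0],0.36]
    - [[0,0,0.02],[0,0,0],0.36]
    - [[0,0,0.02],[0,0,0],0.36]
    - [[0,-0.003,0.02],[0,0,0],0.36]
    - [[0,-0.006,0.02],[0,0,0],0.36]

```text
time_s: 8.32
tcp_pos: [0.615, 0.115, 0.0763]
tcp_rot: [0.999, -0.051, 0.0, -0.0]
wrist_force: [-0.3, 0.1, 0.1]
opening: 0.0309
finger_force: 0.0
```

>>> servo_tool:
  targets:
    - [[0,-0.001,0],[0,0,0],0.36]
    - [[0,-0.002,0],[0,0,0],0.36]
    - [[0,-0.003,0],[0,0,0],0.36]
    - [[0,-0.004,0],[0,0,0],0.36]
    - [[0,-0.005,0],[0,0,0],0.36]

```text
time_s: 8.95
tcp_pos: [0.6151, 0.1159, 0.0763]
tcp_rot: [0.999, -0.051, 0.0, 0.0]
wrist_force: [-0.4, -2.6, 0.3]
opening: 0.0307
finger_force: 1.2
```

>>> servo_tool:
  targets:
    - [[0,-0.001,0],[0,0,0],0.36]
    - [[0,-0.002,0],[0,0,0],0.36]
    - [[0,-0.003,0],[0,0,0],0.36]
    - [[0,-0.004,0],[0,0,0],0.36]
    - [[0,-0.005,0],[0,0,0],0.36]

```text
time_s: 9.57
tcp_pos: [0.615, 0.117, 0.0762]
tcp_rot: [0.999, -0.051, -0.0, 0.0]
wrist_force: [0.4, -2.3, -1.0]
opening: 0.0307
finger_force: 1.1
```

>>> servo_tool:
  targets:
    - [[0,-0.001,0],[0,0,0],0.36]
    - [[0,-0.002,0],[0,0,0],0.36]
    - [[0,-0.003,0],[0,0,0],0.36]
    - [[0,-0.004,0],[0,0,0],0.36]
    - [[0,-0.005,0],[0,0,0],0.36]

```text
time_s: 10.2
tcp_pos: [0.6153, 0.1179, 0.0763]
tcp_rot: [0.999, -0.051, 0.0, 0.0]
wrist_force: [-0.5, -2.2, 1.7]
opening: 0.0305
finger_force: 0.8
```

>>> servo_tool:
  targets:
    - [[0,-0.001,0],[0,0,0],0.36]
    - [[0,-0.002,0],[0,0,0],0.36]
    - [[0,-0.003,0],[0,0,0],0.36]
    - [[0,-0.0035,0],[0,0,0],0.36]
    - [[0,-0.004,0],[0,0,0],0.36]

```text
time_s: 10.82
tcp_pos: [0.6153, 0.1187, 0.0763]
tcp_rot: [0.999, -0.051, 0.0, 0.0]
wrist_force: [-0.3, -2.8, 2.4]
opening: 0.0313
finger_force: 1.0
```

>>> servo_tool:
  targets:
    - [[0,-0.001,0],[0,0,0],0.36]
    - [[0,-0.002,0],[0,0,0],0.36]
    - [[0,-0.003,0],[0,0,0],0.36]
    - [[0,-0.0035,0],[0,0,0],0.36]
    - [[0,-0.004,0],[0,0,0],0.36]

```text
time_s: 11.45
tcp_pos: [0.6154, 0.1192, 0.0763]
tcp_rot: [0.999, -0.051, -0.0, 0.0]
wrist_force: [-0.6, -7.4, 2.1]
opening: 0.031
finger_force: 3.3
```

>>> servo_tool:
  targets:
    - [[0,0.003,0],[0,0,0],0.36]
    - [[0,0.006,0],[0,0,0],0.36]
    - [[0,0.007,0],[0,0,0],0.38]
    - [[0,0.007,0],[0,0,0],0.42]
    - [[0,0.007,0],[0,0,0],0.42]

```text
time_s: 12.08
tcp_pos: [0.6153, 0.1182, 0.0763]
tcp_rot: [0.999, -0.051, 0.0, -0.0]
wrist_force: [0.1, 0.7, -0.1]
opening: 0.0358
finger_force: 0.0
```

```bash
python3 - <<'E'
from h import *
s=robot.read_state(); im=read_camera("wrist"); b=read_camera("side"); print(s["tcp_pos"],s["opening"],s["wrist_force"])
A=cv2.resize(im[150:400,180:460],(560,500)); B=cv2.resize(b[185:235,270:340],None,fx=3.4,fy=3.4,interpolation=cv2.INTER_CUBIC)
c=np.zeros((500,560+B.shape[1],3),np.uint8); c[:,:560]=A; c[:B.shape[0],560:]=B; save("w2.png",c)
E
```

```text
[0.61526637 0.11821988 0.07626004] 0.03584120789111393 [ 0.12382439  0.71494183 -0.14660306]
```

View pics/w2.png

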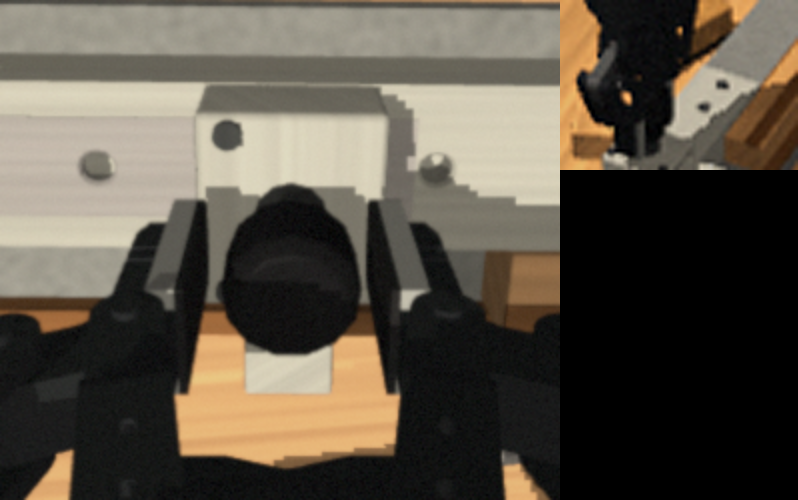

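The knob measures 137 px here, a distance that matches it being home and not 8 mm up, and it is clear of both pads. The strip's far hole is at (97,165). I open, rise and look for confirmation on the way.

>>> servo_tool:
  targets:
    - [[0,0,0],[0,0,0],0.6]
    - [[0,0,0],[0,0,0],0.6]
    - [[0,0,-0.25],[0,0,0],0.6]
    - [[0,0,-0.5],[0,0,0],0.4]
    - [[0,0,-0.5],[0,0,0],0]

```text
time_s: 12.8
tcp_pos: [0.6174, 0.1184, 0.1803]
tcp_rot: [0.999, -0.051, 0.003, -0.001]
wrist_force: [0.3, -0.1, -0.4]
opening: 0.0169
finger_force: 0.0
```

>>> servo_tool:
  targets:
    - [[-0.05,0.25,0],[0,0,0],0]
    - [[-0.1,0.5,0],[0,0,0],0]
    - [[-0.15,0.75,0],[0,0,0],0]
    - [[-0.22,1,0],[0,0,0],0]
    - [[-0.22,1,0],[0,0,0],0]

```text
time_s: 13.42
tcp_pos: [0.5495, -0.079, 0.1756]
tcp_rot: [0.999, -0.053, -0.001, 0.0]
wrist_force: [0.3, -0.1, 0.2]
opening: -0.0001
finger_force: 0.0
```

```bash
python3 - <<'E'
from h import *
s=robot.read_state(); cw=camera_info("wrist"); im=read_camera("wrist"); a=read_camera("top"); b=read_camera("side")
A=cv2.resize(a[165:235,235:410],(600,240),interpolation=cv2.INTER_CUBIC); 
c=np.zeros((555,800,3),np.uint8); c[:240,:600]=A; c[250:555,:480]=cv2.resize(im,(480,300+5)); c[250:450,490:790]=cv2.resize(b[180:240,265:355],(300,200)); save("w3.png",c)
np.save("w3.npy",im);np.save("a3.npy",a);np.save("b3.npy",b)
import pickle; pickle.dump(cw,open("w3.pkl","wb"))
print(s["tcp_pos"],s["opening"]); plan([.5447,-.132,.17])
E
```

```text
[ 0.54951057 -0.07897473  0.17564086] -0.00012355736457237096
shift [-0.0026  0.2822  0.0295] turn [-0.0001  0.0001 -0.0011]
```

View pics/w3.png

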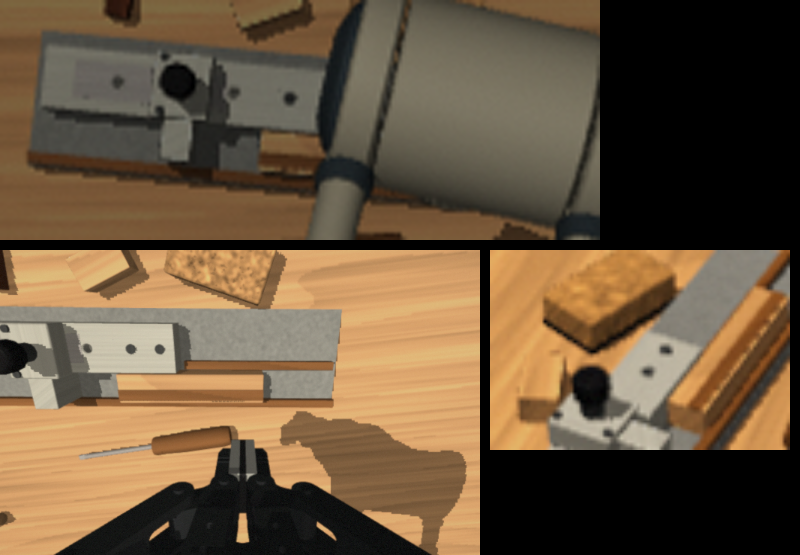

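Top panel: the knob is at (178,82) with one strip hole still visible beyond it and the starting hole exposed behind it. Wrist panel: the blank spans x 118–263. I triangulate the knob for its height and the blank's tail.

```bash
python3 - <<'E'
from h import *; import pickle
a=np.load("a3.npy"); b=np.load("b3.npy"); w=np.load("w3.npy"); cw=pickle.load(open("w3.pkl","rb"))
ct,cs=camera_info("top"),camera_info("side")
def dark(im,x0,x1,y0,y1,t=45):
    m=(im[y0:y1,x0:x1].max(2)<t).astype(np.uint8); n,l,s,c=cv2.connectedComponentsWithStats(m); i=1+np.argmax(s[1:,4]); print(s[i]); return c[i]+[x0,y0]
kt=dark(a,277,298,178,202); ks=dark(b,285,306,208,232); print(kt,ks)
p1,d1=ray(ct,kt);p2,d2=ray(cs,ks)
t=np.linalg.lstsq(np.c_[d1,-d2],p2-p1,rcond=None)[0]; print("knob",p1+t[0]*d1,p2+t[1]*d2)
for nm,q in(("tail",(263*640/480,(387-250)*400/305)),("end",(119*640/480,(388-250)*400/305))): P=onz(cw,q,.038); print(nm,P,(P-[.5856,.0799,0])@RX,(P-[.5856,.0799,0])@RY)
print(onz(cw,(88*4/3,98*400/305),.04))
E
```

```text
[ 5  5 11 12 93]
[  5   7  11  15 122]
[286.79569892 188.56989247] [294.98360656 221.80327869]
knob [0.61459849 0.1182866  0.08646131] [0.6134142  0.11790379 0.08629565]
tail [ 0.54920034 -0.10079686  0.038     ] -0.0183066204312789 -0.18341526573247824
end [0.56475204 0.05687574 0.038     ] -0.01846270220872538 -0.02497764168516475
[0.61021693 0.07696366 0.04      ]
```

The knob height is consistent with the pin being home, after about 41 mm of travel. The blank's end is about 54 mm from the stop. I go down behind the tail.

>>> servo_tool:
  targets:
    - [[0,0.14,0],[0,0,0],0]
    - [[0,0.28,0],[0,0,0],0]
    - [[0,0.28,0.2],[0,0,0],0]
    - [[0,0.28,0.4],[0,0,0],0]
    - [[0,0.28,0.4],[0,0,0],0]

```text
time_s: 14.2
tcp_pos: [0.544, -0.1304, 0.094]
tcp_rot: [0.999, -0.051, -0.002, -0.001]
wrist_force: [-0.4, -0.0, 0.8]
opening: 0.0001
finger_force: 0.0
```

>>> servo_tool:
  targets:
    - [[0,0,0.12],[0,0,0],0]
    - [[0,0,0.24],[0,0,0],0]
    - [[0,0,0.31],[0,0,0],0]
    - [[0,0,0.345],[0,0,0],0]
    - [[0,0,0.345],[0,0,0],0]

```text
time_s: 14.82
tcp_pos: [0.5455, -0.1319, 0.0276]
tcp_rot: [0.999, -0.051, 0.0, 0.0]
wrist_force: [0.3, 0.3, -0.5]
opening: 0.0001
finger_force: 0.0
```

```bash
python3 - <<'E'
from h import *
s=robot.read_state(); im=read_camera("wrist"); print(s["tcp_pos"],s["wrist_force"]); save("w4.png",im)
E
```

```text
[ 0.54553379 -0.13189022  0.02764545] [ 0.25952165  0.34494691 -0.47412409]
```

View pics/w4.png

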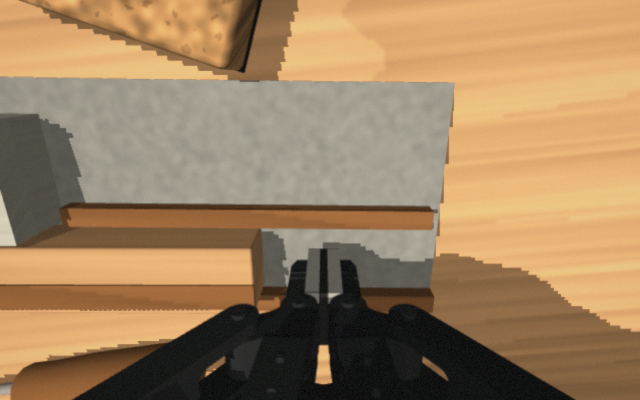

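The closed fingers are behind the tail (tail at x≈260, pads at x 305–345), centred in the channel. I push slowly.

>>> servo_tool:
  targets:
    - [[0,-0.03,0],[0,0,0],0]
    - [[0,-0.06,0],[0,0,0],0]
    - [[0,-0.085,0],[0,0,0],0]
    - [[0,-0.11,0],[0,0,0],0]
    - [[0,-0.135,0],[0,0,0],0]

```text
time_s: 15.5
tcp_pos: [0.5482, -0.1048, 0.0274]
tcp_rot: [0.999, -0.051, 0.0, 0.0]
wrist_force: [0.6, -1.2, 2.0]
opening: 0.0003
finger_force: 0.9
```

>>> servo_tool:
  targets:
    - [[0,-0.03,0],[0,0,0],0]
    - [[0,-0.06,0],[0,0,0],0]
    - [[0,-0.09,0],[0,0,0],0]
    - [[0,-0.115,0],[0,0,0],0]
    - [[0,-0.135,0],[0,0,0],0]

```text
time_s: 16.12
tcp_pos: [0.5508, -0.078, 0.0273]
tcp_rot: [0.999, -0.051, 0.0, 0.0]
wrist_force: [0.3, -2.2, 2.7]
opening: -0.0
finger_force: 1.3
```

```bash
python3 - <<'E'
from h import *
s=robot.read_state(); cw=camera_info("wrist"); im=read_camera("wrist"); print(s["tcp_pos"],s["wrist_force"]); save("w5.png",im)
import pickle; pickle.dump(cw,open("w5.pkl","wb"))
E
```

```text
[ 0.55083228 -0.07796816  0.02731819] [ 0.26679755 -2.1944211   2.70976733]
```

View pics/w5.png

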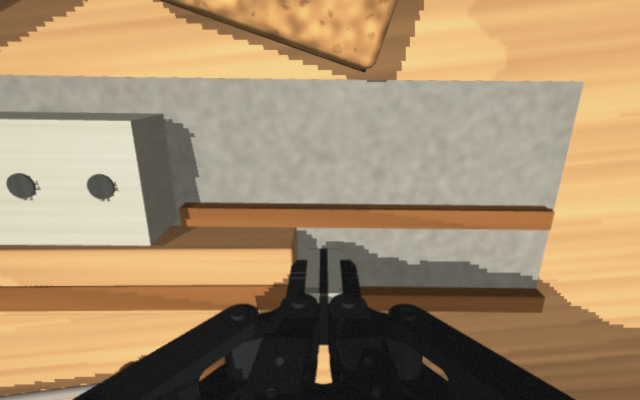

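The fingers are in contact with the tail (x≈295), with about 18 mm to go by my estimate. I slow down.

>>> servo_tool:
  targets:
    - [[0,-0.01,0],[0,0,0],0]
    - [[0,-0.02,0],[0,0,0],0]
    - [[0,-0.03,0],[0,0,0],0]
    - [[0,-0.04,0],[0,0,0],0]
    - [[0,-0.05,0],[0,0,0],0]

```text
time_s: 16.8
tcp_pos: [0.5518, -0.0682, 0.0273]
tcp_rot: [0.999, -0.051, -0.0, -0.0]
wrist_force: [0.3, -1.0, 0.6]
opening: -0.0002
finger_force: 0.4
```

>>> servo_tool:
  targets:
    - [[0,-0.004,0],[0,0,0],0]
    - [[0,-0.008,0],[0,0,0],0]
    - [[0,-0.012,0],[0,0,0],0]
    - [[0,-0.016,0],[0,0,0],0]
    - [[0,-0.018,0],[0,0,0],0]

```text
time_s: 17.42
tcp_pos: [0.5522, -0.0647, 0.0273]
tcp_rot: [0.999, -0.051, -0.0, -0.0]
wrist_force: [0.5, -0.8, 0.8]
opening: 0.0003
finger_force: 0.3
```

>>> servo_tool:
  targets:
    - [[0,-0.003,0],[0,0,0],0]
    - [[0,-0.006,0],[0,0,0],0]
    - [[0,-0.009,0],[0,0,0],0]
    - [[0,-0.011,0],[0,0,0],0]
    - [[0,-0.012,0],[0,0,0],0]

```text
time_s: 18.05
tcp_pos: [0.5524, -0.0623, 0.0273]
tcp_rot: [0.999, -0.051, 0.0, -0.0]
wrist_force: [-0.4, -0.7, 1.3]
opening: 0.0002
finger_force: 0.3
```

```bash
python3 - <<'E'
from h import *
b=read_camera("side"); save("b6.png",cv2.resize(b[190:250,270:370],(800,480),interpolation=cv2.INTER_CUBIC))
print(robot.read_state()["wrist_force"])
E
```

```text
[-0.90750516  0.11564132  0.56260567]
```

View pics/b6.png

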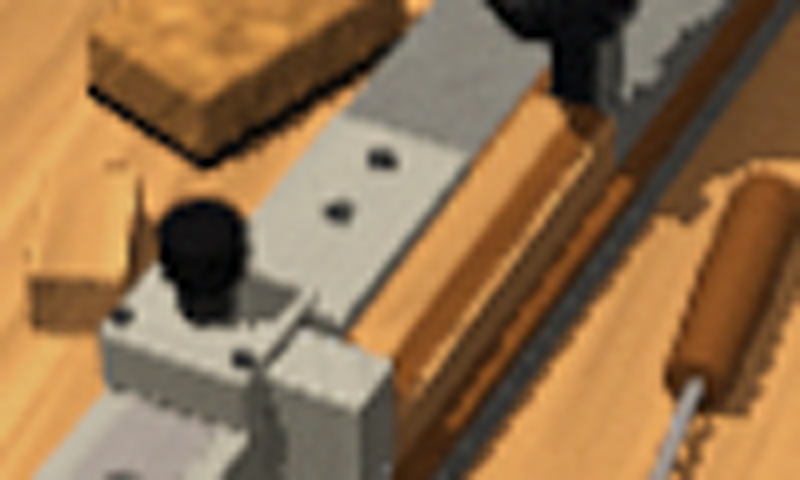

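The side crop shows the blank's end close behind the foot, near (370,335), and the knob at (203,250). I continue in about 2 mm steps until the force rises.

>>> servo_tool:
  targets:
    - [[0,-0.002,0],[0,0,0],0]
    - [[0,-0.004,0],[0,0,0],0]
    - [[0,-0.006,0],[0,0,0],0]
    - [[0,-0.008,0],[0,0,0],0]
    - [[0,-0.01,0],[0,0,0],0]

```text
time_s: 18.73
tcp_pos: [0.5526, -0.0609, 0.0273]
tcp_rot: [0.999, -0.051, -0.0, 0.0]
wrist_force: [-0.5, -9.5, -0.1]
opening: -0.0001
finger_force: 4.4
```

>>> servo_tool:
  targets:
    - [[0,-0.0015,0],[0,0,0],0]
    - [[0,-0.003,0],[0,0,0],0]
    - [[0,-0.0045,0],[0,0,0],0]
    - [[0,-0.006,0],[0,0,0],0]
    - [[0,-0.007,0],[0,0,0],0]

```text
time_s: 19.35
tcp_pos: [0.5528, -0.06, 0.0273]
tcp_rot: [0.999, -0.051, 0.0, 0.001]
wrist_force: [-2.5, -15.4, 0.0]
opening: -0.0001
finger_force: 7.3
```

The blank is butted against the stop with about 15 N, below the 25 N limit. I back off gently and rise.

>>> servo_tool:
  targets:
    - [[0,0.01,0],[0,0,0],0]
    - [[0,0.03,0],[0,0,0],0]
    - [[0,0.07,0],[0,0,0],0]
    - [[0,0.12,0],[0,0,0],0]
    - [[0,0.12,0],[0,0,0],0]

```text
time_s: 19.98
tcp_pos: [0.5503, -0.0837, 0.0273]
tcp_rot: [0.999, -0.052, 0.0, 0.0]
wrist_force: [0.6, 0.3, 0.5]
opening: -0.0002
finger_force: 0.0
```

>>> servo_tool:
  targets:
    - [[0,0,-0.15],[0,0,0],0]
    - [[0,0,-0.4],[0,0,0],0]
    - [[0,0,-0.65],[0,0,0],0]
    - [[0,0,-0.75],[0,0,0],0]
    - [[0,0,-0.75],[0,0,0],0]

```text
time_s: 20.6
tcp_pos: [0.5511, -0.0829, 0.1787]
tcp_rot: [0.999, -0.051, 0.001, 0.0]
wrist_force: [-0.1, -0.2, -0.9]
opening: -0.0003
finger_force: 0.0
```

```bash
python3 - <<'E'
from h import *
s=robot.read_state(); b=read_camera("side"); im=read_camera("wrist"); c=np.zeros((600,800,3),np.uint8)
c[:320,:533]=cv2.resize(b[190:250,270:370],(533,320),interpolation=cv2.INTER_CUBIC); c[325:600,:800]=cv2.resize(im[60:225,0:480],(800,275)); save("f.png",c); print(s["tcp_pos"],s["wrist_force"])
E
```

```text
[ 0.55105205 -0.08294257  0.17870969] [-0.08674931 -0.18422051 -0.89443949]
```

View pics/f.png

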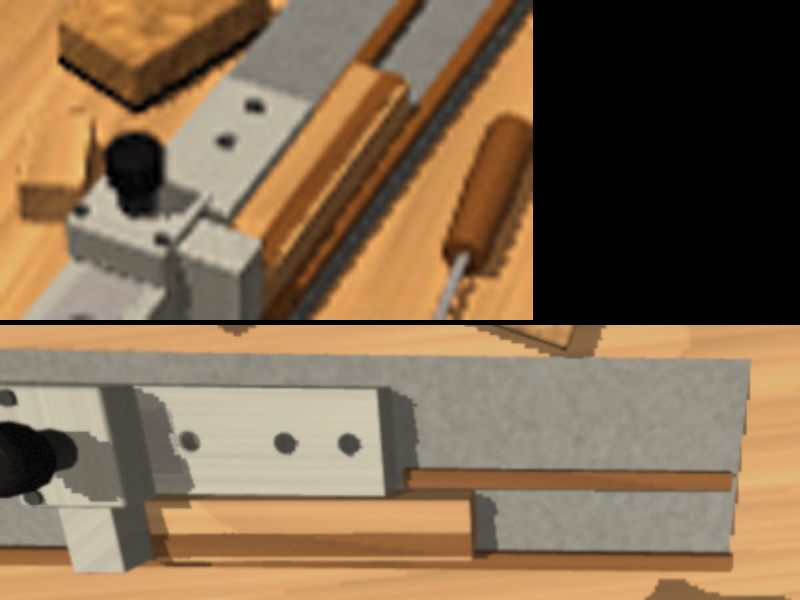

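The blank's end touches the foot (x≈150, lower panel). The stop held against 15 N, so its pin is locked, and the bystanders in view look untouched.

```bash
python3 -c "
from h import *
print(robot.job_done())"
```

```text
the job is handed in; nothing more can be done
None
```

I moved the stop to the next hole, about 41 mm along, where its pin snapped home. I then slid the blank until it butted against the stop at about 15 N, and handed the job in at about 21 s with the arm clear.

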